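# Build up the steamer tower on the hotplate

## Task

Build up the steamer on the little steel pot that stands on the hotplate: the red dish on the pot first, then the yellow dish on the red one, then the blue dish on the yellow one, and last the lid on the blue dish, each seated level in the rim below it before the next. Set each piece down rather than dropping it, let go of everything, and leave the white bowl, the amber jar and the clear sauce cup standing where they are.

Things in the scene. Friction and masses are not known exactly. Their poses are not given: they have to be found in the camera images.
- pot: Fixed small open steel pot on a round white hotplate (156 mm across, 20 high), one immovable piece. Pot 112 mm dia, wall 4 (inside dia 104), rim 67 mm above the table; two small black loop handles reach 77 mm from the axis. Origin: on the pot's axis at table height, z up. A dish seated on it has its origin 60 mm above this origin.
- red_dish: Loose open red dish, 112 mm dia, 50 tall, wall 4. Steel partition through the centre along its x: 10 thick (y), from inner floor at 11 up to 41; pinch it from above, 47 free each side. Foot 94 dia (88 at bottom), 7 tall, drops into the rim below with 5 play all round; the body then rests on the rim. Up to 0.26 kg. Any yaw. Origin: centre of underside, z up; seated 60 mm over pot's origin.
- yellow_dish: Loose open yellow dish, 112 mm dia, 50 tall, wall 4. Steel partition through the centre along its x: 10 thick (y), from inner floor at 11 up to 41; pinch it from above, 47 free each side. Foot 94 dia (88 at bottom), 7 tall, drops into the rim below with 5 play all round; the body then rests on the rim. Up to 0.26 kg. Any yaw. Origin: centre of underside, z up; seated 43 mm over red's.
- blue_dish: Loose open blue dish, 112 mm dia, 50 tall, wall 4. Steel partition through the centre along its x: 10 thick (y), from inner floor at 11 up to 41; pinch it from above, 47 free each side. Foot 94 dia (88 at bottom), 7 tall, drops into the rim below with 5 play all round; the body then rests on the rim. Up to 0.26 kg. Any yaw. Origin: centre of underside, z up; seated 43 mm over yellow's.
- lid: Loose round steel lid, 112 mm dia, lying upright on a 7 mm foot like the dishes' (94 dia). Low dome up to 23 mm above the underside; on the axis a black round knob 28 dia, from 28 to 54 mm above the underside, on a 16 mm neck: grip the knob from above. Up to 0.23 kg. Origin: centre of underside, z up; seated 43 mm over blue's origin.
- bowl: White ceramic bowl, 110 mm across the rim, 55 mm tall, loose: a bystander, to be left alone. Origin: centre of the underside.
- jar: Amber glass jar with a green cap, 64 mm in diameter, 70 mm tall, loose: a bystander, to be left alone. Origin: centre of the underside.
- sauce_cup: Clear plastic sauce cup, 60 mm across, 45 mm tall, loose: a bystander, to be left alone. Origin: centre of the underside.
Mind the look-alikes: they are no part of the job. Of the things like the blue_dish, leave any that is green; of the rest the smaller one is meant. Of the things like the yellow_dish, leave any that is turquoise; of the rest the smaller one is meant.

How it is judged:
On the way, in this order (a step that is already met when the one before it is completed fails the run):
1. red dish seated on the pot and let go (horizontal distance between red_dish and pot below 0.008 m and z of red_dish in the frame of pot between 0.057 and 0.063 m and angle between red_dish's own z axis and vertical below 0.05 rad and contact force between the fingers and red_dish below 0.1 N and linear speed of red_dish below 0.02 m/s), for 0.2 s.
2. yellow dish seated on the red dish and let go (horizontal distance between red_dish and pot below 0.008 m and z of red_dish in the frame of pot between 0.057 and 0.063 m and angle between each of red_dish, yellow_dish's own z axis and vertical below 0.05 rad and horizontal distance between yellow_dish and red_dish below 0.008 m and z of yellow_dish in the frame of red_dish between 0.04 and 0.046 m and contact force between the fingers and yellow_dish below 0.1 N and linear speed of yellow_dish below 0.02 m/s), for 0.2 s.
3. blue dish seated on the yellow dish and let go (horizontal distance between red_dish and pot below 0.008 m and z of red_dish in the frame of pot between 0.057 and 0.063 m and angle between each of red_dish, yellow_dish, blue_dish's own z axis and vertical below 0.05 rad and horizontal distance between yellow_dish and red_dish below 0.008 m and z of yellow_dish in the frame of red_dish between 0.04 and 0.046 m and horizontal distance between blue_dish and yellow_dish below 0.008 m and z of blue_dish in the frame of yellow_dish between 0.04 and 0.046 m and contact force between the fingers and blue_dish below 0.1 N and linear speed of blue_dish below 0.02 m/s), for 0.2 s.
4. lid seated on the blue dish and let go (horizontal distance between red_dish and pot below 0.008 m and z of red_dish in the frame of pot between 0.057 and 0.063 m and angle between each of red_dish, yellow_dish, blue_dish, lid's own z axis and vertical below 0.05 rad and horizontal distance between yellow_dish and red_dish below 0.008 m and z of yellow_dish in the frame of red_dish between 0.04 and 0.046 m and horizontal distance between blue_dish and yellow_dish below 0.008 m and z of blue_dish in the frame of yellow_dish between 0.04 and 0.046 m and horizontal distance between lid and blue_dish below 0.008 m and z of lid in the frame of blue_dish between 0.04 and 0.046 m and contact force between the fingers and lid below 0.1 N and linear speed of lid below 0.02 m/s), for 0.2 s.
At the end, for the whole second after the job is handed in: Red dish on the pot, yellow on red, blue on yellow, lid on blue: each centred within 8 mm on the piece below, within 3 mm of its seated height (60 mm over the pot origin, then 43 mm over the piece below), tilted under 0.05 rad, let go and at rest (all of step 4 and contact force between the fingers and red_dish below 0.1 N and linear speed of each of red_dish, yellow_dish, blue_dish below 0.02 m/s and angular speed of each of red_dish, yellow_dish, blue_dish, lid below 0.1 rad/s and contact force between the fingers and yellow_dish below 0.1 N and contact force between the fingers and blue_dish below 0.1 N); the robot touches nothing.
It fails at once if the white bowl is pushed more than 25 mm from its place or tipped over (distance of bowl from where it was at the start of the episode above 0.025 m or angle between bowl's own z axis and vertical above 0.35 rad).
It fails at once if the amber jar is pushed more than 25 mm from its place or tipped over (distance of jar from where it was at the start of the episode above 0.025 m or angle between jar's own z axis and vertical above 0.35 rad).
It fails at once if the clear sauce cup is pushed more than 25 mm from its place or tipped over (distance of sauce_cup from where it was at the start of the episode above 0.025 m or angle between sauce_cup's own z axis and vertical above 0.35 rad).
It fails at once if a dish or the lid is dropped or flung (faster than 0.6 m/s while out of the gripper) ((contact force between the fingers and red_dish below 0.05 N and linear speed of red_dish above 0.6 m/s) or (contact force between the fingers and yellow_dish below 0.05 N and linear speed of yellow_dish above 0.6 m/s) or (contact force between the fingers and blue_dish below 0.05 N and linear speed of blue_dish above 0.6 m/s) or (contact force between the fingers and lid below 0.05 N and linear speed of lid above 0.6 m/s)).
It also fails if it takes over 112 s, if anything falls off the work surface, if the arm or the gripper's body presses on something with over 40 N, if the wrist force passes 120 N, or if a joint passes its speed limit or range.

## Robot

A 7-joint arm with a two-finger parallel gripper is mounted at the origin on the work surface. World frame = base frame: x ahead of the robot, y to its left, z up, the work surface at z = 0. Lengths are in m, angles in rad, forces in N, time in s.
With the tool pointing down it reaches from about 0.35 to 0.9 m from the base axis. Payload 8.1 kg.
Tool frame: the origin (TCP) lies midway between the tips of the shut fingers; the grasp point (between the pads) lies arm.grip_point_offset behind it (arm.grip_point_offset is the distance from the TCP to the grasp point, in m); y points along the fingers, z is the direction in which the jaws open and shut, and the axes are right-handed (so a half turn about y gives the same grasp; the last joint's range is limited). The gripper opens to 92 mm and grips with 3 to 60 N. Pads are 19 mm wide; open, the fingers measure 130 mm over their backs; the gripper's body (75 mm by 190 mm) begins 47 mm behind the grasp point.
Start: joints at [-1.441, 0.434, 0.025, 1.573, -0.012, 1.134, -0.075], TCP at [0.144, 0.608, 0.2] pointing down, gripper open.
Joint ranges: [-2.62, 2.62], [-0.44, 2.09], [-1.27, 1.32], [0.08, 2.57], [-1.32, 4.46], [0.12, 2], [-2.74, 2.74]. Speed limits (rad/s): [2.22, 2.22, 3.01, 3.01, 3.14, 3.14, 3.14].

## Interface

Orientations are given as a rotation vector (axis times angle).
In Python, from cell import arm, get_image, camera_info gives the robot as it stands.
- The arm moves only by the tool carry_out, never from a script. Its argument "steps" is one flat list of numbers, 5 for each row, row after row: the opening, from 0 (shut) to 1 (fully open), then the shift along the world's x, y, z in units of 0.1 m (1.0 is 0.1 m), then the turn about the world's z in units of 45 degrees (1.0 is 45 degrees). In form: [hand, dx, dy, dz, spin, hand, dx, dy, dz, spin, ...]. A call has 1 to 12 rows; each row is the pose to reach, as a shift and turn from the pose commanded when the call began; what a row does not reach only later rows make up. A row lasts 1/10 s, in which the tool goes at most 50 mm and 8.59 degrees, less where a joint would pass 70% of its speed; a pose out of reach is approached as far as the arm can. A call with a number of a shift or a turn outside -1 to 1 is refused whole. A call with a gripper value outside its range is refused whole. The fingers move at their own pace and stop on an object; "grip_force" is the grip in N (left out, the last holds). Time passes only in rows, so rows that repeat a pose let the fingers close. It gives the time, the measured TCP pose, the force and the opening at its end, in the units of the state.
- arm.observe(): the state, without advancing time (a new reading comes with each control period).
- get_image(name): name is "side" or "top"; returns (picture, depth): 384x512x3 uint8, red, green, blue; 384x512 float32, m along the optical axis (not along the pixel's ray), 0 where there is no reading.
- camera_info(name): a dict with "fovy" (degrees; the focal length in pixels is half the picture's height over the tangent of half this angle, whatever the lens; pixels are square), "cx", "cy" (the principal point, pixels), "R" (3x3) and "t" (3): a world point X has camera coordinates R X + t. Camera axes: x right, y down, z forward; pixel columns grow to the right and rows downward; lengths in m; the calibration is good to about 2 mm. A picture is of the moment at which its call begins. camera_info takes no time and is no camera call.
- arm.sign_off(): hands the job in, once; it reports no verdict.
The state is a dict: "clock": time; "joints": joint angles; "dq": joint speeds; "joint_efforts": joint torques, N m; "position": TCP position; "ee_rot": TCP orientation; "force": force on the tool from outside, world axes, zero at the start; "ft_torque": the same for the moment, N m; "width": opening from 0.0 (shut) to 1.0 (fully open).
Only numpy, scipy, OpenCV 4.12 (cv2) and the standard library are available. Lean on these libraries where they do the work, as an engineer would, in place of code of your own. Each camera call takes 0.05 s, during which the arm holds its last target. There are 200 camera calls.

## Working session

There is one attempt and no reset: what is moved stays moved. The work goes in short steps, Python scripts to look and compute and a tool call to move; the robot and the scene stay as the last step left them, time stands still between calls to the robot, and variables do not carry over. Pictures are saved under pics/ and viewed, about 12 in all and at most 16, crops included, and the job is handed in when it is done.

Besides the shell and the picture viewer there is one more tool, called after ">>>" as name(argument=value, ...), one argument or row to a line, values as JSON. carry_out: Moves the arm, as the interface text tells. Shifts and turns lie within -1 to 1; 1 stands for 0.1 m of shift or 45 degrees of turn. Its arguments: {"type":"object","properties":{"steps":{"type":"array","items":{"type":"number"}},"grip_force":{"type":"number"}},"required":["steps"]}

```bash
mkdir -p pics; ls
cat > h.py <<'E'
import numpy as np, cv2
from cell import arm, get_image, camera_info
def snap(n,tag):
    im,d=get_image(n); cv2.imwrite(f'pics/{tag}.png',im[:,:,::-1]); np.savez(f'pics/{tag}.npz',im=im,d=d); return im,d
def cam(n):
    c=camera_info(n); f=192/np.tan(np.radians(c['fovy'])/2); return f,c['cx'],c['cy'],np.array(c['R']),np.array(c['t']),c
def cloud(n,d):
    f,cx,cy,R,t,_=cam(n); v,u=np.mgrid[:384,:512]
    P=np.stack([(u-cx)/f*d,(v-cy)/f*d,d],-1); return (P-t)@R
E
python3 - <<'E'
from h import *
for n in('side','top'):
    snap(n,n+'0'); print(camera_info(n))
s=arm.observe();print(s, arm.grip_point_offset)
E
```

```text
pics
{'fovy': 48.134197526301804, 'cx': 253.18779612558245, 'cy': 194.5682882243881, 'R': array([[-0.9649304 , -0.26234851, -0.00908722],
       [-0.17874235,  0.68198767, -0.70918544],
       [ 0.19225112, -0.68269032, -0.70496343]]), 't': array([0.50768966, 0.1401756 , 1.07157573])}
{'fovy': 47.002748835009044, 'cx': 251.9901756627783, 'cy': 192.10735839811977, 'R': array([[-0.02518687, -0.99946668, -0.02078428],
       [-0.99571047,  0.02693296, -0.08851711],
       [ 0.08902969,  0.01846566, -0.99585779]]), 't': array([0.03919442, 0.52249931, 1.19602829])}
{'clock': 0.1, 'joints': array([-1.44058863,  0.43512778,  0.02496089,  1.57401812, -0.01157797,
        1.13399944, -0.07509591]), 'dq': array([ 0.00045548, -0.00120543,  0.00026262, -0.00136652,  0.00017858,
       -0.00080183,  0.00024416]), 'joint_efforts': array([ 2.64660339e-03, -6.69120741e+01,  9.87702124e-01, -3.15143716e+01,
       -6.05011219e-02,  3.74969118e-02,  7.01020076e-05]), 'position': array([0.14413392, 0.60763691, 0.19963455]), 'ee_rot': array([-1.56446402,  0.18285924, -0.18282555]), 'force': array([ 0.62849992,  1.0311665 , -0.60748188]), 'ft_torque': array([ 0.05704079, -0.03291436,  0.02125032]), 'width': 0.9975466624045283} 0.0188
```

View pics/top0.png

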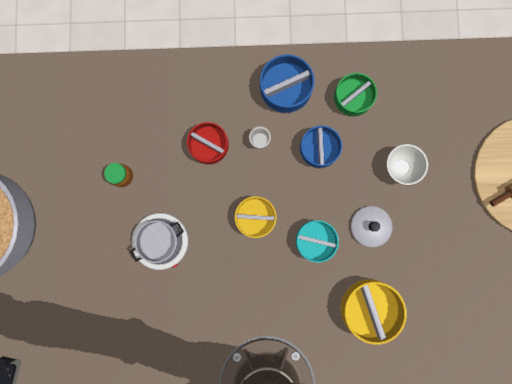

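View pics/side0.png

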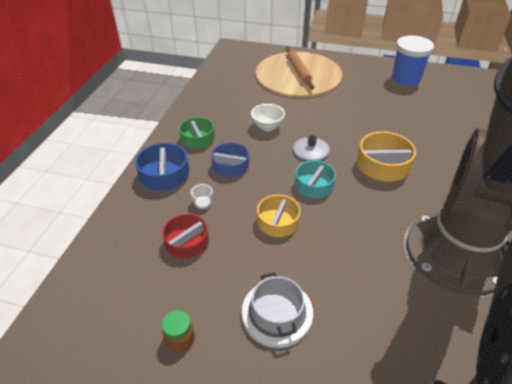

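Top view: red (208,143), small blue (320,147), small yellow (256,217), lid (372,227), pot (159,241), jar (117,174), cup (260,138), bowl (407,165). I'll measure from the top depth cloud.

```bash
cat >> h.py <<'E'
def proj(n,X):
    f,cx,cy,R,t,_=cam(n); p=R@np.array(X)+t; return p[0]/p[2]*f+cx,p[1]/p[2]*f+cy
def at(n,u,v,z):
    "world point on plane z through pixel"
    f,cx,cy,R,t,_=cam(n); o=-R.T@t; r=R.T@np.array([(u-cx)/f,(v-cy)/f,1]); return o+r*(z-o[2])/r[2]
def circ(P):
    A=np.c_[2*P[:,:2],np.ones(len(P))]; b=(P[:,:2]**2).sum(1); s=np.linalg.lstsq(A,b,rcond=None)[0]
    return s[0],s[1],np.sqrt(s[2]+s[0]**2+s[1]**2)
E
python3 - <<'E'
from h import *
for n in('top','side'):
    q=np.load(f'pics/{n}0.npz'); W=cloud(n,q['d']); im=q['im'].astype(int); ok=q['d']>0
    hsv=cv2.cvtColor(q['im'],cv2.COLOR_RGB2HSV).astype(int)
    T=cloud('top',np.load('pics/top0.npz')['d'])
    for k,(u,v) in dict(red=(208,143),yellow=(256,217),blue=(320,147),lid=(372,227),pot=(159,241),jar=(117,174),cup=(260,138),bowl=(407,165)).items():
        c=at('top',u,v,.045)[:2]
        for it in range(3):
            M=ok&(np.hypot(W[...,0]-c[0],W[...,1]-c[1])<.07)&(W[...,2]>.012)&(W[...,2]<.1)
            P=W[M]; H=np.percentile(P[:,2],97)
            if k in('red','yellow','blue','pot','bowl'): S=M&(W[...,2]>H-.008)&(np.hypot(W[...,0]-c[0],W[...,1]-c[1])>.045)
            else: S=M
            Q=W[S]; x,y,r=circ(Q)
            if k in('red','yellow','blue','pot','bowl'): c=(x,y)
        e=''
        if k in('red','yellow','blue'):
            G=M&(np.hypot(W[...,0]-c[0],W[...,1]-c[1])<.05)&(W[...,2]>.030)&(hsv[...,1]<100)
            g=W[G][:,:2]; w,V=np.linalg.eigh(np.cov(g.T)); e=(G.sum(),g.mean(0).round(4),np.degrees(np.arctan2(V[1,1],V[0,1])).round(1),np.sqrt(w*12).round(3))
        print(n,k,'c',np.round(c,4),'r',round(r,4),'top',round(H,4),len(Q),'med',np.median(P,0).round(3),'mean',((Q.min(0)+Q.max(0))/2).round(3),e)
E
```

```text
top red c [0.6618 0.1464] r 0.0537 top 0.0521 199 med [0.666 0.147 0.033] mean [0.662 0.147 0.05 ] (np.int64(138), array([0.6616, 0.1463]), np.float64(58.7), array([0.011, 0.1  ]))
top yellow c [0.4536 0.0198] r 0.0536 top 0.0525 190 med [0.454 0.022 0.035] mean [0.454 0.02  0.05 ] (np.int64(124), array([0.4537, 0.0189]), np.float64(84.7), array([0.009, 0.098]))
top blue c [ 0.6428 -0.1647] r 0.0538 top 0.0522 197 med [ 0.646 -0.164  0.033] mean [ 0.643 -0.165  0.05 ] (np.int64(142), array([ 0.6427, -0.1644]), np.float64(-179.6), array([0.011, 0.1  ]))
top lid c [ 0.4189 -0.294 ] r 0.0384 top 0.0538 1233 med [ 0.42  -0.296  0.019] mean [ 0.421 -0.298  0.035] 
top pot c [0.3949 0.2859] r 0.0536 top 0.0677 229 med [0.394 0.285 0.026] mean [0.395 0.287 0.066] 
top jar c [0.5812 0.3938] r 0.0227 top 0.0737 523 med [0.578 0.386 0.068] mean [0.58  0.392 0.044] 
top cup c [ 6.698e-01 -6.000e-04] r 0.026 top 0.0482 194 med [0.685 0.002 0.04 ] mean [0.672 0.002 0.032] 
top bowl c [ 0.5837 -0.3914] r 0.0519 top 0.0567 242 med [ 0.593 -0.411  0.032] mean [ 0.584 -0.392  0.054] 
side red c [0.66
[... 375 characters left out ...]
164 ] r 0.0539 top 0.05 214 med [ 0.642 -0.161  0.033] mean [ 0.642 -0.165  0.048] (np.int64(135), array([ 0.6447, -0.1619]), np.float64(180.0), array([0.02 , 0.096]))
side lid c [ 0.4189 -0.294 ] r 0.0359 top 0.0522 612 med [ 0.416 -0.287  0.019] mean [ 0.419 -0.295  0.034] 
side pot c [0.3935 0.2875] r 0.0537 top 0.0671 424 med [0.394 0.289 0.026] mean [0.394 0.288 0.065] 
side jar c [0.5812 0.3938] r 0.0231 top 0.0718 1041 med [0.573 0.406 0.068] mean [0.577 0.397 0.043] 
side cup c [ 6.698e-01 -6.000e-04] r 0.0261 top 0.0455 365 med [ 0.672 -0.001  0.033] mean [0.671 0.001 0.03 ] 
side bowl c [ 0.5822 -0.3909] r 0.0519 top 0.0541 188 med [ 0.585 -0.416  0.038] mean [ 0.583 -0.392  0.051]
```

Run:
```python
from h import *
t=cv2.imread('pics/top0.png')[110:280,100:400]; cv2.imwrite('pics/c1.png',cv2.resize(t,None,fx=2.6,fy=2.6,interpolation=cv2.INTER_CUBIC))
```

```text
(no output)
```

View pics/c1.png

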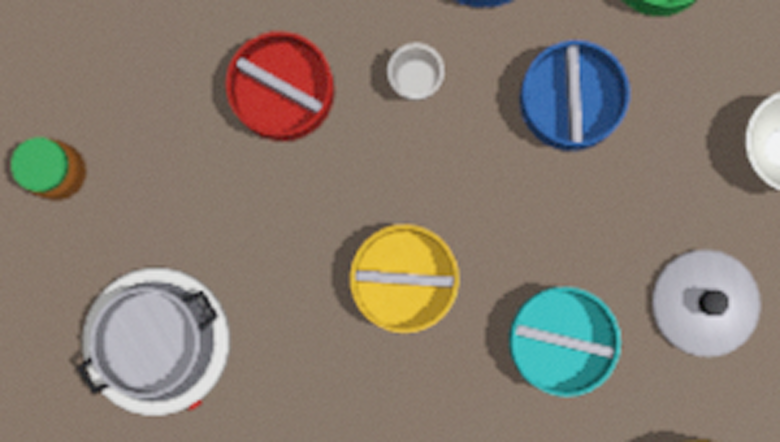

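Run:
```python
from h import *
from scipy.spatial.transform import Rotation as Ro
s=arm.observe(); R=Ro.from_rotvec(s['ee_rot']).as_matrix(); print(R.round(3)); j=np.degrees(np.arctan2(R[1,2],R[0,2])); print('jaw az',j)
for n in('top','side'):
    q=np.load(f'pics/{n}0.npz'); W=cloud(n,q['d']); ok=q['d']>0
    D=np.hypot(W[...,0]-.419,W[...,1]+.296)
    K=ok&(D<.05)&(W[...,2]>.035); k=W[K]
    L=ok&(D<.068)&(W[...,2]>.006)&(W[...,2]<.03); l=W[L]
    print(n,'knob',K.sum(),((k.min(0)+k.max(0))/2).round(4),np.ptp(k,0).round(3),'toppts',k[k[:,2]>.05].mean(0).round(4))
    m=L.astype(np.uint8)|K; c=max(cv2.findContours(m,cv2.RETR_EXTERNAL,cv2.CHAIN_APPROX_NONE)[0],key=len)[:,0]
    print('lid outline', np.round(circ(W[c[:,1],c[:,0]]),4))
```

```text
[[ 0.973 -0.     0.231]
 [-0.231 -0.001  0.973]
 [ 0.    -1.    -0.001]]
jaw az 76.65854076384493
top knob 98 [ 0.4202 -0.2981  0.0472] [0.024 0.026 0.023] toppts [ 0.4202 -0.2979  0.0538]
lid outline [ 0.4204 -0.2986  0.0547]
side knob 76 [ 0.4188 -0.2972  0.0454] [0.026 0.028 0.021] toppts [ 0.4188 -0.2976  0.0524]
lid outline [ 0.4182 -0.2956  0.0515]
```

Everything checks against the sizes given (dish rims about 50 mm, pot rim 67 mm, partitions 10 mm thick). Going above the red dish.

>>> carry_out(
  steps=[0.45, 0.25, -0.5, 0, -0.19, 0.45, 0.5, -1, 0, -0.38, 0.45, 0.5, -1, 0, -0.5],
  grip_force=25,
)

```text
clock: 0.4
position: [0.1976, 0.5029, 0.1999]
ee_rot: [-1.516, 0.497, -0.5]
force: [-0.4, -0.4, -0.4]
width: 0.789
```

>>> carry_out(
  steps=[0.45, 0.35, -0.35, 0, -0.19, 0.45, 0.7, -0.7, 0, -0.38, 0.45, 1, -1, 0, -0.5],
)

```text
clock: 0.7
position: [0.2956, 0.406, 0.2002]
ee_rot: [-1.42, 0.798, -0.799]
force: [1.4, 0.1, -0.1]
width: 0.524
```

>>> carry_out(
  steps=[0.45, 0.35, -0.35, 0, -0.19, 0.45, 0.7, -0.7, 0, -0.38, 0.45, 1, -1, 0, -0.5],
)

```text
clock: 1.0
position: [0.3956, 0.3058, 0.2003]
ee_rot: [-1.278, 1.096, -1.096]
force: [0.4, 0.5, 0.2]
width: 0.449
```

>>> carry_out(
  steps=[0.45, 0.35, -0.35, 0, -0.19, 0.45, 0.7, -0.7, 0, -0.38, 0.45, 1, -1, 0, -0.5],
)

```text
clock: 1.3
position: [0.4956, 0.2058, 0.2004]
ee_rot: [-1.086, 1.383, -1.384]
force: [0.5, 1.5, -0.1]
width: 0.447
```

>>> carry_out(
  steps=[0.45, 0.35, -0.21, 0, -0.19, 0.45, 0.7, -0.42, 0, -0.38, 0.45, 1, -0.61, 0, -0.404],
)

```text
clock: 1.6
position: [0.5956, 0.1459, 0.2]
ee_rot: [-0.893, 1.605, -1.606]
force: [1.2, 0.8, 0.5]
width: 0.453
```

>>> carry_out(
  steps=[0.45, 0.4, 0, -0.3, 0, 0.45, 0.67, 0, -0.6, 0, 0.45, 0.67, 0, -0.8, 0, 0.45, 0.67, 0, -0.8, 0, 0.45, 0.67, 0, -0.8, 0],
)

```text
clock: 2.1
position: [0.6607, 0.147, 0.1204]
ee_rot: [-0.898, 1.602, -1.602]
force: [0.3, -0.2, 0.8]
width: 0.449
```

```bash
cat > look.py <<'E'
from h import *
import sys
from scipy.spatial.transform import Rotation as Ro
tag=sys.argv[1]; u,v,uu,vv=[int(a) for a in sys.argv[2:6]]
out=[]
for n,(a,b) in(('top',(u,v)),('side',(uu,vv))):
    im,_=snap(n,tag+n); a0=max(0,min(a-65,382)); b0=max(0,min(b-65,254))
    out.append(cv2.resize(im[b0:b0+130,a0:a0+130,::-1],(400,400),interpolation=cv2.INTER_CUBIC))
cv2.imwrite(f'pics/{tag}.png',np.hstack(out))
s=arm.observe();R=Ro.from_rotvec(s['ee_rot']).as_matrix();print(s['clock'],s['position'].round(4),'jaw',np.degrees(np.arctan2(R[1,2],R[0,2])).round(2),s['joints'].round(2),s['width'])
E
python3 look.py a1 208 143 185 235
```

```text
2.2 [0.6616 0.1474 0.122 ] jaw -31.5 [-0.65  0.63  0.57  1.56 -0.37  1.06 -0.53] 0.44986402472566617
```

View pics/a1.png

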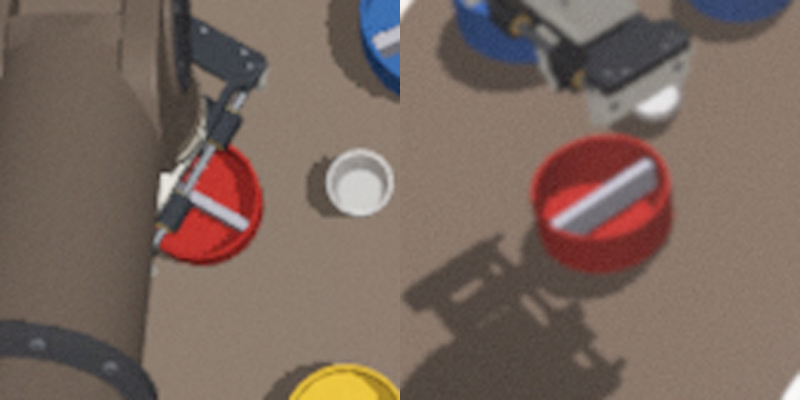

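Jaws lie square across the red partition (crop left: partition mid at (220,210), fingers across it). Descend and grip.

>>> carry_out(
  steps=[0.45, 0, 0, -0.3, 0, 0.45, 0, 0, -0.6, 0, 0.45, 0, 0, -0.85, 0, 0.45, 0, 0, -1, 0, 0.45, 0, 0, -1, 0, 0.45, 0, 0, -1, 0],
)

```text
clock: 2.8
position: [0.6621, 0.1473, 0.0218]
ee_rot: [-0.895, 1.601, -1.602]
force: [0.8, 0.0, 0.4]
width: 0.452
```

>>> carry_out(
  steps=[0.45, 0, 0, -0.04, 0, 0, 0, 0, -0.04, 0, 0, 0, 0, -0.04, 0, 0, 0, 0, -0.04, 0, 0, 0, 0, -0.04, 0, 0, 0, 0, -0.04, 0, 0, 0, 0, -0.04, 0],
)

```text
clock: 3.5
position: [0.6612, 0.1472, 0.0164]
ee_rot: [-0.897, 1.602, -1.602]
force: [0.8, 0.1, 0.3]
width: 0.01
```

Opening 0.01 where the 10 mm partition should leave 0.11, so I'll look before going on.

```bash
python3 look.py a2 208 143 185 225
```

```text
3.6 [0.6612 0.1472 0.0163] jaw -31.52 [-0.61  0.74  0.51  1.64 -0.44  0.87 -0.48] 0.005771161509638641
```

View pics/a2.png

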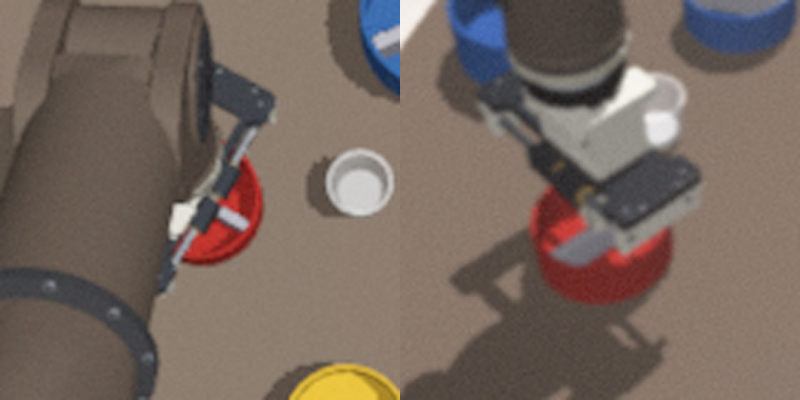

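Run:
```python
from h import *
s=arm.observe(); p=np.array([.6612,.1472]); a=np.radians(-31.5); J=np.array([np.cos(a),np.sin(a)]); K=np.array([-J[1],J[0]])
for n in('top','side'):
    q=np.load(f'pics/a2{n}.npz'); W=cloud(n,q['d']); D=W[...,:2]-p; j=D@J; k=D@K
    print(n,'tcp pix',proj(n,[*p,.0163]),'at .06',proj(n,[*p,.06]),'at .1',proj(n,[*p,.1]))
    for lo,hi in((.01,.03),(.03,.045),(.045,.054),(.054,.07),(.07,.085),(.085,.1),(.1,.12),(.12,.15)):
        M=(q['d']>0)&(abs(j)<.12)&(abs(k)<.08)&(W[...,2]>lo)&(W[...,2]<=hi)
        if M.sum(): print(lo,hi,M.sum(),'jaw',j[M].min().round(3),j[M].max().round(3),'k',k[M].min().round(3),k[M].max().round(3))
# partition now
    hsv=cv2.cvtColor(q['im'],cv2.COLOR_RGB2HSV)
    G=(q['d']>0)&(np.hypot(j,k)<.052)&(W[...,2]>.03)&(W[...,2]<.046)&(hsv[...,1]<100); print('part',G.sum(),'j',np.percentile(j[G],[5,50,95]).round(4),'k',np.percentile(k[G],[5,50,95]).round(4))
im=cv2.imread('pics/a2side.png')
for z,c in((.0163,(0,255,0)),(.06,(255,255,0)),(.1,(255,0,255))):
    u,v=proj('side',[*p,z]); cv2.circle(im,(int(u),int(v)),1,c,-1)
cv2.imwrite('pics/a2s.png',cv2.resize(im[160:280,120:260],None,fx=5,fy=5,interpolation=cv2.INTER_CUBIC))
```

```text
top tcp pix (np.float64(207.55817049522622), np.float64(144.6792975639085)) at .06 (np.float64(205.60913414117445), np.float64(141.53036204994623)) at .1 (np.float64(203.6967080733991), np.float64(138.44057547406948))
0.01 0.03 195 jaw -0.054 0.053 k -0.056 0.002
0.03 0.045 75 jaw -0.054 0.048 k -0.056 -0.003
0.045 0.054 82 jaw -0.052 0.053 k -0.056 -0.007
0.054 0.07 4 jaw -0.012 0.051 k -0.052 -0.011
0.1 0.12 19 jaw -0.086 0.083 k -0.037 -0.027
0.12 0.15 404 jaw -0.094 0.094 k -0.037 0.023
part 38 j [-0.0036  0.0008  0.0055] k [-0.0485 -0.036  -0.0235]
side tcp pix (np.float64(186.29943576570543), np.float64(238.406781423903)) at .06 (np.float64(184.18623383035066), np.float64(227.06845625907397)) at .1 (np.float64(182.14089647248522), np.float64(216.09425656369217))
0.01 0.03 456 jaw -0.057 0.054 k -0.043 0.056
0.03 0.045 305 jaw -0.057 0.053 k -0.043 0.056
0.045 0.054 159 jaw -0.057 0.054 k -0.035 0.055
0.054 0.07 28 jaw -0.019 0.008 k 0.003 0.012
0.07 0.085 3 jaw -0.016 -0.007 k 0.01 0.011
0.085 0.1 3 jaw -0.021 -0.02 k 0.006 0.011
0.1 0.12 161 jaw -0.09 0.086 k -0.035 0.037
0.12 0.15 746 jaw -0.099 0.093 k -0.037 0.037
part 99 j [-0.0061 -0.0036  0.0034] k [-0.0001  0.0232  0.0432]
```

View pics/a2s.png

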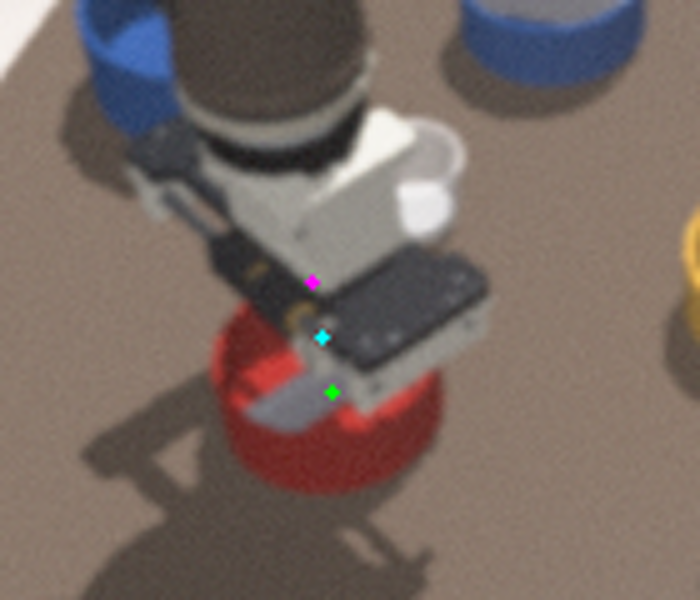

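Run:
```python
from h import *
a=np.radians(-31.5); J=np.array([np.cos(a),np.sin(a)]); K=np.array([-J[1],J[0]])
for tag,p,z in(('a1',(.6616,.1474),.122),('a2',(.6612,.1472),.0163)):
  for n in('top','side'):
    q=np.load(f'pics/{tag}{n}.npz'); W=cloud(n,q['d']); D=W[...,:2]-p; j=D@J; k=D@K
    M=(q['d']>0)&(abs(j)<.11)&(abs(k)<.045)&(W[...,2]>.056)&(W[...,2]<.3)
    h=W[M][:,2]-z; c,e=np.histogram(h,np.arange(.01,.2,.006)); print(tag,n,[(round(x,3),int(y)) for x,y in zip(e,c) if y])
    S=M&(W[...,2]-z<.075); print(np.c_[j[S],k[S],W[S][:,2]-z].round(3)[:40].tolist())
```

```text
a1 top [(np.float64(0.034), 1), (np.float64(0.046), 2), (np.float64(0.058), 1), (np.float64(0.088), 3), (np.float64(0.094), 16), (np.float64(0.1), 37), (np.float64(0.106), 127), (np.float64(0.112), 139), (np.float64(0.118), 14), (np.float64(0.124), 59), (np.float64(0.13), 349), (np.float64(0.136), 33), (np.float64(0.142), 2), (np.float64(0.172), 1)]
[[0.026, -0.011, 0.052], [0.022, -0.012, 0.058], [0.021, -0.01, 0.048], [0.019, -0.008, 0.04]]
a1 side [(np.float64(0.022), 6), (np.float64(0.028), 8), (np.float64(0.034), 12), (np.float64(0.04), 13), (np.float64(0.046), 11), (np.float64(0.052), 5), (np.float64(0.058), 12), (np.float64(0.064), 3), (np.float64(0.07), 4), (np.float64(0.076), 7), (np.float64(0.082), 7), (np.float64(0.088), 34), (np.float64(0.094), 118), (np.float64(0.1), 138), (np.float64(0.106), 170), (np.float64(0.112), 201), (np.float64(0.118), 66), (np.float64(0.124), 147), (np.float64(0.13), 762), (np.float64(0.136), 94), (np.float64(0.142), 87), (np.float64(0.148), 82), (np.float64(0.154), 77), (np.float64(0.16), 55), (np.float64(0.166), 56), (np.float64(0.172), 49)]
[
[... 1973 characters left out ...]
4], [0.004, 0.012, 0.05], [0.001, 0.01, 0.051], [-0.0, 0.009, 0.051], [0.008, 0.01, 0.042], [0.002, 0.011, 0.047], [0.001, 0.009, 0.046], [-0.007, 0.01, 0.054], [0.002, 0.011, 0.044], [0.001, 0.009, 0.042], [-0.006, 0.01, 0.05], [-0.012, 0.011, 0.056], [-0.005, 0.01, 0.045], [-0.012, 0.011, 0.052], [-0.016, 0.011, 0.055], [-0.005, 0.011, 0.042], [-0.01, 0.011, 0.046], [-0.015, 0.011, 0.051], [-0.017, 0.009, 0.051], [-0.019, 0.008, 0.051], [-0.009, 0.01, 0.041], [-0.013, 0.01, 0.045], [-0.017, 0.01, 0.048], [-0.018, 0.008, 0.047], [-0.018, 0.005, 0.045], [-0.012, 0.01, 0.04], [-0.018, 0.011, 0.045], [-0.018, 0.008, 0.044], [-0.018, 0.005, 0.041], [-0.019, 0.003, 0.04], [-0.019, 0.009, 0.041]]
```

The cameras put the finger tips about 24 mm higher than the reported TCP (the body bottom, at 90 mm above TCP instead of 66, says the same), with xy centred. So the jaws shut just above the partition. I'll open, lower by that much while watching the force, and grip.

>>> carry_out(
  steps=[0.45, 0, 0, 0, 0, 0.45, 0, 0, 0, 0, 0.45, 0, 0, 0, 0, 0.45, 0, 0, -0.06, 0, 0.45, 0, 0, -0.12, 0, 0.45, 0, 0, -0.17, 0, 0.45, 0, 0, -0.17, 0],
)

```text
clock: 4.3
position: [0.6604, 0.147, -0.0019]
ee_rot: [-0.899, 1.603, -1.602]
force: [-0.4, 0.1, -0.2]
width: 0.449
```

>>> carry_out(
  steps=[0.45, 0, 0, -0.03, 0, 0.45, 0, 0, -0.05, 0, 0.45, 0, 0, -0.05, 0],
)

```text
clock: 4.6
position: [0.6611, 0.1471, -0.0059]
ee_rot: [-0.897, 1.602, -1.602]
force: [0.4, 0.0, -0.8]
width: 0.447
```

>>> carry_out(
  steps=[0, 0, 0, 0, 0, 0, 0, 0, 0, 0, 0, 0, 0, 0, 0, 0, 0, 0, 0, 0, 0, 0, 0, 0, 0, 0, 0, 0, 0, 0],
)

```text
clock: 5.2
position: [0.6614, 0.1471, -0.0055]
ee_rot: [-0.896, 1.602, -1.602]
force: [0.1, 0.7, 0.6]
width: 0.103
```

Gripped: 0.103 ≈ 9.5 mm. Lift and carry over the pot.

>>> carry_out(
  steps=[0, 0, 0, 0.1, 0, 0, 0, 0, 0.25, 0, 0, 0, 0, 0.45, 0, 0, 0, 0, 0.65, 0, 0, 0, 0, 0.85, 0, 0, 0, 0, 1, 0, 0, 0, 0, 1, 0],
)

```text
clock: 5.9
position: [0.6629, 0.1473, 0.0975]
ee_rot: [-0.892, 1.6, -1.602]
force: [0.1, -0.2, -2.2]
width: 0.107
```

>>> carry_out(
  steps=[0, -0.1, 0.05, 0.05, 0, 0, -0.3, 0.15, 0.1, 0, 0, -0.5, 0.25, 0.2, 0, 0, -0.75, 0.37, 0.2, 0, 0, -1, 0.5, 0.2, 0],
)

```text
clock: 6.4
position: [0.5591, 0.1975, 0.1137]
ee_rot: [-0.898, 1.603, -1.602]
force: [-0.3, -0.0, -1.5]
width: 0.104
```

>>> carry_out(
  steps=[0, -0.25, 0.12, 0, 0, 0, -0.5, 0.25, 0, 0, 0, -0.75, 0.37, 0, 0, 0, -1, 0.5, 0, 0],
)

```text
clock: 6.8
position: [0.4587, 0.2474, 0.1136]
ee_rot: [-0.899, 1.602, -1.602]
force: [-0.3, 1.4, -1.3]
width: 0.108
```

>>> carry_out(
  steps=[0, -0.25, 0.15, 0, 0, 0, -0.45, 0.27, 0, 0, 0, -0.6, 0.36, 0, 0, 0, -0.67, 0.4, 0, 0, 0, -0.67, 0.4, 0, 0, 0, -0.67, 0.4, 0, 0],
)

```text
clock: 7.4
position: [0.3946, 0.2867, 0.1143]
ee_rot: [-0.896, 1.602, -1.602]
force: [0.3, -0.1, -0.9]
width: 0.106
```

```bash
python3 look.py a3 150 230 265 270
```

```text
7.5 [0.3951 0.2864 0.1143] jaw -31.6 [-1.21  0.34  0.6   2.04 -0.26  0.83 -1.  ] 0.10941898889111745
```

View pics/a3.png

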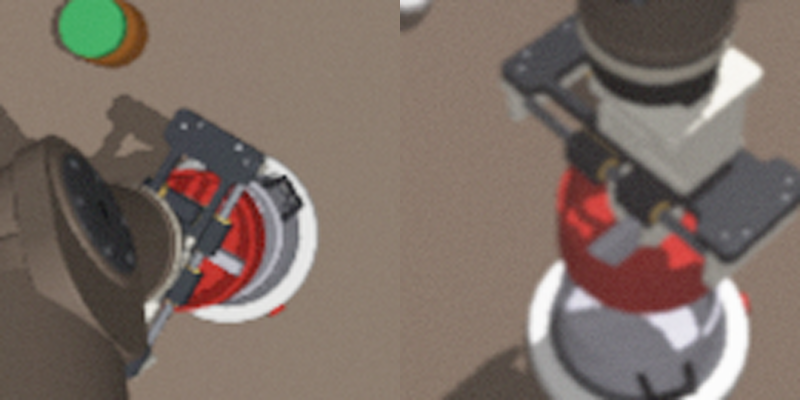

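The red dish hangs level over the pot. I'll measure its centre against the pot axis.

```bash
cat > meas.py <<'E'
from h import *
import sys
# tag hue-range centre guess: body outer-wall points of given colour -> circle fit per camera
tag,col,gx,gy,zlo,zhi=sys.argv[1],sys.argv[2],*map(float,sys.argv[3:7])
H=dict(red=[(0,8),(170,180)],yellow=[(18,32)],blue=[(100,125)])[col]
from scipy.optimize import least_squares
for n in('top','side'):
    q=np.load(f'pics/{tag}{n}.npz'); W=cloud(n,q['d']); hsv=cv2.cvtColor(q['im'],cv2.COLOR_RGB2HSV)
    C=np.zeros(hsv.shape[:2],bool)
    for a,b in H: C|=(hsv[...,0]>=a)&(hsv[...,0]<=b)
    C&=(hsv[...,1]>120)&(q['d']>0)&(np.hypot(W[...,0]-gx,W[...,1]-gy)<.075)&(W[...,2]>zlo)&(W[...,2]<zhi)
    P=W[C]; top=np.percentile(P[:,2],97); R=P[P[:,2]>top-.006]
    R=R[np.hypot(R[:,0]-gx,R[:,1]-gy)>.046]
    f=least_squares(lambda c:np.hypot(R[:,0]-c[0],R[:,1]-c[1])-.054,(gx,gy),loss='soft_l1',f_scale=.002)
    print(n,C.sum(),len(R),'rimtop',top.round(4),'c',f.x.round(4),'rms',np.sqrt(np.mean(f.fun**2)).round(4),'fit',np.round(circ(R),4))
E
python3 meas.py a3 red .395 .287 .125 .19
```

```text
top 534 111 rimtop 0.1713 c [0.3943 0.2866] rms 0.0012 fit [0.3944 0.2858 0.0534]
side 1050 198 rimtop 0.1702 c [0.3933 0.2877] rms 0.0014 fit [0.3939 0.2891 0.0528]
```

Within 1 mm of the pot axis in both cameras. Lowering.

>>> carry_out(
  steps=[0, 0, 0, -0.15, 0, 0, 0, 0, -0.3, 0, 0, 0, 0, -0.42, 0, 0, 0, 0, -0.5, 0, 0, 0, 0, -0.54, 0, 0, 0, 0, -0.57, 0, 0, 0, 0, -0.58, 0, 0, 0, 0, -0.59, 0, 0, 0, 0, -0.6, 0, 0, 0, 0, -0.6, 0],
)

```text
clock: 8.5
position: [0.3943, 0.2873, 0.0545]
ee_rot: [-0.896, 1.602, -1.602]
force: [0.2, 0.1, -1.5]
width: 0.107
```

>>> carry_out(
  steps=[0, 0, 0, -0.005, 0, 0, 0, 0, -0.01, 0, 0, 0, 0, -0.01, 0],
)

```text
clock: 8.8
position: [0.3943, 0.2873, 0.0543]
ee_rot: [-0.896, 1.603, -1.601]
force: [-4.8, -2.1, 14.0]
width: 0.109
```

>>> carry_out(
  steps=[0.45, 0, 0, 0.01, 0, 0.45, 0, 0, 0.01, 0, 0.45, 0, 0, 0.01, 0, 0.45, 0, 0, 0.01, 0, 0.45, 0, 0, 0.01, 0, 0.45, 0, 0, 0.15, 0, 0.45, 0, 0, 0.4, 0, 0.45, 0, 0, 0.7, 0, 0.45, 0, 0, 1, 0, 0.45, 0, 0, 1, 0],
)

```text
clock: 9.8
position: [0.3962, 0.2885, 0.1566]
ee_rot: [-0.891, 1.602, -1.599]
force: [0.9, 0.4, -0.1]
width: 0.448
```

>>> carry_out(
  steps=[0.45, 0.1, -0.4, 0, 0.15, 0.45, 0.2, -0.8, 0, 0.3, 0.45, 0.2, -1, 0, 0.3],
)

```text
clock: 10.1
position: [0.4148, 0.1837, 0.1529]
ee_rot: [-1.045, 1.435, -1.437]
force: [0.4, 0.1, 0.0]
width: 0.452
```

>>> carry_out(
  steps=[0.45, 0.1, -0.4, 0, 0.15, 0.45, 0.2, -0.8, 0, 0.28, 0.45, 0.2, -1, 0, 0.28],
)

```text
clock: 10.4
position: [0.4347, 0.0837, 0.153]
ee_rot: [-1.164, 1.278, -1.279]
force: [0.6, -0.1, -0.3]
width: 0.45
```

>>> carry_out(
  steps=[0.45, 0.1, -0.4, -0.3, 0, 0.45, 0.19, -0.67, -0.6, 0, 0.45, 0.19, -0.67, -0.8, 0, 0.45, 0.19, -0.67, -0.8, 0, 0.45, 0.19, -0.67, -0.8, 0],
)

```text
clock: 10.9
position: [0.4527, 0.0202, 0.0732]
ee_rot: [-1.164, 1.279, -1.278]
force: [0.7, -0.2, 0.8]
width: 0.45
```

```bash
python3 look.py a4 170 235 277 270; python3 meas.py a4 red .394 .287 .07 .13;  python3 meas.py a4 yellow .453 .02 .01 .07
```

```text
11.0 [0.4537 0.0209 0.0741] jaw -5.35 [-0.63  0.36  0.6   2.16 -0.31  0.7   0.09] 0.4519895387036805
top 1009 194 rimtop 0.1113 c [0.3939 0.2868] rms 0.0013 fit [0.394  0.2868 0.0536]
side 1707 355 rimtop 0.1104 c [0.3928 0.2889] rms 0.0014 fit [0.3928 0.2888 0.0537]Traceback (most recent call last):
  File "meas.py", line 12, in <module>
    P=W[C]; top=np.percentile(P[:,2],97); R=P[P[:,2]>top-.006]
                ~~~~~~~~~~~~~^^^^^^^^^^^
    return _quantile_unchecked(
        a, q, axis, out, overwrite_input, method, keepdims, weights)
    return _ureduce(a,
                    func=_quantile_ureduce_func,
    ...<5 lines>...
                    overwrite_input=overwrite_input,
                    method=method)
    r = func(a, **kwargs)
    result = _quantile(arr,
                       quantiles=q,
    ...<2 lines>...
                       out=out,
                       weights=wgt)
    slices_having_nans = np.isnan(arr[-1, ...])
                                  ~~~^^^^^^^^^
IndexError: index -1 is out of bounds for axis 0 with size 0
```

View pics/a4.png

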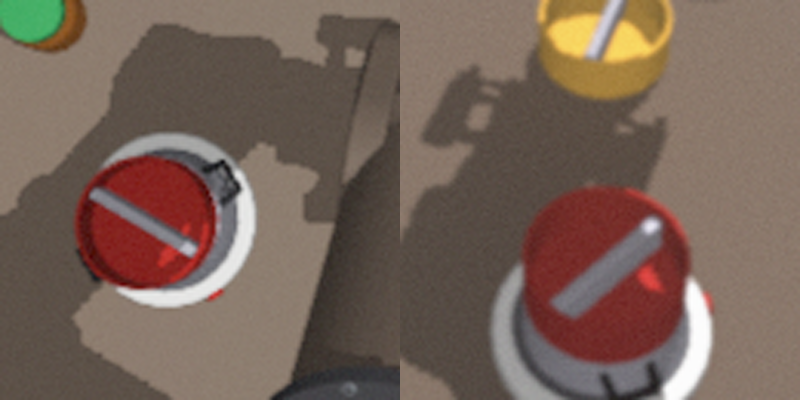

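Red is seated: rim at 110.5 mm, 1.4 mm off the axis, level. Now grip the yellow dish.

>>> carry_out(
  steps=[0.45, 0, 0, -0.25, 0, 0.45, 0, 0, -0.45, 0, 0.45, 0, 0, -0.6, 0, 0.45, 0, 0, -0.7, 0, 0.45, 0, 0, -0.76, 0, 0.45, 0, 0, -0.79, 0, 0.45, 0, 0, -0.79, 0, 0.45, 0, 0, -0.79, 0],
)

```text
clock: 11.8
position: [0.4536, 0.0202, -0.0052]
ee_rot: [-1.162, 1.278, -1.279]
force: [-0.5, -0.1, -0.1]
width: 0.45
```

>>> carry_out(
  steps=[0, 0, 0, 0, 0, 0, 0, 0, 0, 0, 0, 0, 0, 0, 0, 0, 0, 0, 0, 0, 0, 0, 0, 0, 0, 0, 0, 0, 0, 0],
)

```text
clock: 12.4
position: [0.4533, 0.0202, -0.0056]
ee_rot: [-1.163, 1.278, -1.279]
force: [0.3, -0.0, 1.1]
width: 0.107
```

>>> carry_out(
  steps=[0, 0, 0, 0.1, 0, 0, 0, 0, 0.25, 0, 0, 0, 0, 0.45, 0, 0, 0, 0, 0.65, 0, 0, 0, 0, 0.85, 0, 0, 0, 0, 1, 0, 0, 0, 0, 1, 0],
)

```text
clock: 13.1
position: [0.4542, 0.0203, 0.0962]
ee_rot: [-1.16, 1.277, -1.279]
force: [-0.2, 0.4, -1.8]
width: 0.108
```

>>> carry_out(
  steps=[0, -0.02, 0.1, 0.1, 0, 0, -0.06, 0.3, 0.3, 0, 0, -0.1, 0.5, 0.5, 0, 0, -0.15, 0.75, 0.6, 0, 0, -0.2, 1, 0.6, 0],
)

```text
clock: 13.6
position: [0.4334, 0.1211, 0.1551]
ee_rot: [-1.161, 1.278, -1.279]
force: [-0.1, -0.1, -1.5]
width: 0.104
```

>>> carry_out(
  steps=[0, -0.05, 0.25, 0, 0, 0, -0.1, 0.5, 0, 0, 0, -0.15, 0.75, 0, 0, 0, -0.2, 1, 0, 0],
)

```text
clock: 14.0
position: [0.4123, 0.2209, 0.1536]
ee_rot: [-1.164, 1.279, -1.279]
force: [-0.2, -0.5, -1.8]
width: 0.111
```

>>> carry_out(
  steps=[0, -0.05, 0.25, 0, 0, 0, -0.1, 0.45, 0, 0, 0, -0.15, 0.6, 0, 0, 0, -0.195, 0.675, 0, 0, 0, -0.195, 0.675, 0, 0, 0, -0.195, 0.675, 0, 0],
)

```text
clock: 14.6
position: [0.3938, 0.2867, 0.1542]
ee_rot: [-1.163, 1.279, -1.28]
force: [0.8, 0.2, -1.8]
width: 0.105
```

```bash
python3 look.py a5 150 225 265 245; python3 meas.py a5 yellow .394 .287 .165 .23
```

```text
14.7 [0.3941 0.2865 0.1544] jaw -5.51 [-1.2   0.28  0.57  2.   -0.19  0.92 -0.62] 0.10750906967327728
top 640 133 rimtop 0.2111 c [0.3935 0.2858] rms 0.0013 fit [0.3937 0.2853 0.0535]
side 1476 265 rimtop 0.2101 c [0.3923 0.2868] rms 0.0013 fit [0.3923 0.2874 0.0535]
```

>>> carry_out(
  steps=[0, 0.005, 0.015, -0.15, 0, 0, 0.005, 0.015, -0.3, 0, 0, 0.005, 0.015, -0.42, 0, 0, 0.005, 0.015, -0.49, 0, 0, 0.005, 0.015, -0.52, 0, 0, 0.005, 0.015, -0.54, 0, 0, 0.005, 0.015, -0.55, 0, 0, 0.005, 0.015, -0.56, 0, 0, 0.005, 0.015, -0.57, 0, 0, 0.005, 0.015, -0.57, 0],
)

```text
clock: 15.7
position: [0.3943, 0.2893, 0.0975]
ee_rot: [-1.163, 1.278, -1.278]
force: [0.6, -0.2, -1.3]
width: 0.108
```

>>> carry_out(
  steps=[0, 0, 0, -0.005, 0, 0, 0, 0, -0.01, 0, 0, 0, 0, -0.01, 0],
)

```text
clock: 16.0
position: [0.3943, 0.2893, 0.0974]
ee_rot: [-1.162, 1.279, -1.278]
force: [-3.6, -3.0, 15.0]
width: 0.109
```

>>> carry_out(
  steps=[0.45, 0, 0, 0.01, 0, 0.45, 0, 0, 0.01, 0, 0.45, 0, 0, 0.01, 0, 0.45, 0, 0, 0.01, 0, 0.45, 0, 0, 0.01, 0, 0.45, 0, 0, 0.15, 0, 0.45, 0, 0, 0.4, 0, 0.45, 0, 0, 0.7, 0, 0.45, 0, 0, 1, 0, 0.45, 0, 0, 1, 0],
)

```text
clock: 17.0
position: [0.3961, 0.2904, 0.1997]
ee_rot: [-1.157, 1.278, -1.277]
force: [0.3, 0.1, 0.5]
width: 0.45
```

>>> carry_out(
  steps=[0.45, 0.17, -0.35, 0, 0.17, 0.45, 0.34, -0.7, 0, 0.34, 0.45, 0.5, -1, 0, 0.5],
)

```text
clock: 17.3
position: [0.4444, 0.1875, 0.1959]
ee_rot: [-1.338, 0.983, -0.983]
force: [0.9, -0.3, -0.1]
width: 0.453
```

>>> carry_out(
  steps=[0.45, 0.17, -0.35, 0, 0.17, 0.45, 0.34, -0.7, 0, 0.34, 0.45, 0.5, -1, 0, 0.5],
)

```text
clock: 17.6
position: [0.4945, 0.0871, 0.1958]
ee_rot: [-1.461, 0.684, -0.683]
force: [-0.1, 1.0, 0.8]
width: 0.448
```

>>> carry_out(
  steps=[0.45, 0.17, -0.35, 0, 0.17, 0.45, 0.34, -0.7, 0, 0.34, 0.45, 0.5, -1, 0, 0.5],
)

```text
clock: 17.9
position: [0.5445, -0.0129, 0.1957]
ee_rot: [-1.538, 0.379, -0.378]
force: [0.8, 0.0, 0.7]
width: 0.445
```

>>> carry_out(
  steps=[0.45, 0.17, -0.35, 0, 0.17, 0.45, 0.34, -0.7, 0, 0.34, 0.45, 0.5, -1, 0, 0.5],
)

```text
clock: 18.2
position: [0.5944, -0.113, 0.1955]
ee_rot: [-1.57, 0.071, -0.07]
force: [-0.1, -1.3, 0.2]
width: 0.449
```

>>> carry_out(
  steps=[0.45, 0.3, -0.3, -0.2, 0.12, 0.45, 0.48, -0.535, -0.5, 0.12, 0.45, 0.48, -0.535, -0.8, 0.12, 0.45, 0.48, -0.535, -1, 0.12, 0.45, 0.48, -0.535, -1, 0.12, 0.45, 0.48, -0.535, -1, 0.12],
)

```text
clock: 18.8
position: [0.642, -0.1643, 0.0961]
ee_rot: [-1.571, 0.001, 0.0]
force: [-0.0, -0.8, 0.5]
width: 0.45
```

```bash
python3 look.py a6 320 140 240 165; python3 meas.py a6 yellow .394 .289 .11 .17; python3 meas.py a6 blue .642 -.1645 .01 .07
python3 - <<'E'
from h import *
o=[]
for n,u,v in(('top',155,230),('side',272,250)):
    o.append(cv2.resize(cv2.imread(f'pics/a6{n}.png')[v-65:v+65,u-65:u+65],(400,400),interpolation=cv2.INTER_CUBIC))
b=cv2.imread('pics/a6.png'); cv2.imwrite('pics/a6c.png',cv2.resize(np.vstack([b,np.hstack(o)]),(600,600)))
E
```

```text
18.9 [ 0.6431 -0.1645  0.0977] jaw 90.0 [-0.08  0.61  0.39  1.61 -0.27  0.98  1.97] 0.44932248528597163
top 1480 231 rimtop 0.1544 c [0.3941 0.2881] rms 0.0013 fit [0.3941 0.2881 0.0536]
side 2332 404 rimtop 0.1531 c [0.3927 0.2899] rms 0.0013 fit [0.3927 0.2898 0.0536]
top 51 19 rimtop 0.0526 c [ 0.6424 -0.1651] rms 0.0011 fit [ 0.6431 -0.1599  0.0494]
side 400 87 rimtop 0.0475 c [ 0.6409 -0.1635] rms 0.0018 fit [ 0.6414 -0.1631  0.0532]
```

View pics/a6c.png

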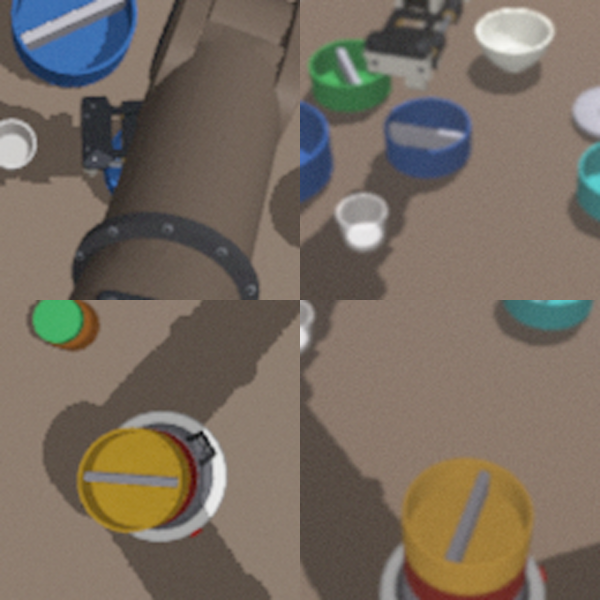

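Yellow is seated: rim at 153.5 mm, 1.2 mm from red. The gripper is square over the small blue dish, so lower and grip.

>>> carry_out(
  steps=[0.45, 0, 0, -0.25, 0, 0.45, 0, 0, -0.5, 0, 0.45, 0, 0, -0.7, 0, 0.45, 0, 0, -0.85, 0, 0.45, 0, 0, -0.95, 0, 0.45, 0, 0, -1, 0, 0.45, 0, 0, -1, 0, 0.45, 0, 0, -1, 0],
)

```text
clock: 19.7
position: [0.6428, -0.1646, -0.0029]
ee_rot: [-1.571, -0.001, -0.001]
force: [0.4, -0.0, 0.3]
width: 0.451
```

>>> carry_out(
  steps=[0.45, 0, 0, -0.02, 0, 0, 0, 0, -0.02, 0, 0, 0, 0, -0.02, 0, 0, 0, 0, -0.02, 0, 0, 0, 0, -0.02, 0, 0, 0, 0, -0.02, 0, 0, 0, 0, -0.02, 0],
)

```text
clock: 20.4
position: [0.6422, -0.1645, -0.0056]
ee_rot: [-1.571, 0.0, -0.0]
force: [0.3, -0.3, 0.7]
width: 0.102
```

>>> carry_out(
  steps=[0, 0, 0, 0.1, 0, 0, 0, 0, 0.25, 0, 0, 0, 0, 0.45, 0, 0, 0, 0, 0.65, 0, 0, 0, 0, 0.85, 0, 0, 0, 0, 1, 0, 0, 0, 0, 1, 0],
)

```text
clock: 21.1
position: [0.6439, -0.1649, 0.0975]
ee_rot: [-1.572, -0.003, -0.004]
force: [-0.4, -0.2, -2.3]
width: 0.105
```

>>> carry_out(
  steps=[0, -0.06, 0.1, 0.2, 0, 0, -0.17, 0.3, 0.4, 0, 0, -0.28, 0.5, 0.65, 0, 0, -0.41, 0.75, 0.85, 0, 0, -0.55, 1, 1, 0],
)

```text
clock: 21.6
position: [0.5867, -0.0636, 0.1949]
ee_rot: [-1.571, 0.0, -0.001]
force: [1.3, 0.8, -1.8]
width: 0.106
```

>>> carry_out(
  steps=[0, -0.14, 0.25, 0, 0, 0, -0.28, 0.5, 0, 0, 0, -0.41, 0.75, 0, 0, 0, -0.55, 1, 0, 0],
)

```text
clock: 22.0
position: [0.5311, 0.0367, 0.1938]
ee_rot: [-1.571, 0.001, 0.001]
force: [-0.3, -0.3, -1.4]
width: 0.108
```

>>> carry_out(
  steps=[0, -0.14, 0.25, 0, 0, 0, -0.28, 0.5, 0, 0, 0, -0.41, 0.75, 0, 0, 0, -0.55, 1, 0, 0],
)

```text
clock: 22.4
position: [0.4761, 0.1364, 0.1938]
ee_rot: [-1.571, 0.001, 0.0]
force: [0.4, -0.2, -2.4]
width: 0.105
```

>>> carry_out(
  steps=[0, -0.14, 0.25, 0, 0, 0, -0.28, 0.5, 0, 0, 0, -0.41, 0.75, 0, 0, 0, -0.55, 1, 0, 0],
)

```text
clock: 22.8
position: [0.4212, 0.2363, 0.1938]
ee_rot: [-1.571, 0.001, 0.0]
force: [0.6, 1.0, -2.3]
width: 0.107
```

>>> carry_out(
  steps=[0, -0.12, 0.2, 0, 0, 0, -0.22, 0.4, 0, 0, 0, -0.285, 0.535, 0, 0, 0, -0.285, 0.535, 0, 0, 0, -0.285, 0.535, 0, 0],
)

```text
clock: 23.3
position: [0.3936, 0.2885, 0.1939]
ee_rot: [-1.572, 0.0, 0.0]
force: [-0.1, -0.5, -1.6]
width: 0.106
```

```bash
python3 look.py a7 150 215 265 225; python3 meas.py a7 blue .394 .288 .205 .27
```

```text
23.4 [0.3942 0.2879 0.1941] jaw 89.89 [-0.95  0.22  0.25  1.92 -0.06  1.01  0.9 ] 0.10441606435171147
top 262 109 rimtop 0.2515 c [0.3953 0.2884] rms 0.0012 fit [0.3954 0.2878 0.0533]
side 165 101 rimtop 0.2503 c [0.3944 0.2906] rms 0.0011 fit [0.394  0.2906 0.0533]
```

>>> carry_out(
  steps=[0, -0.013, -0.005, -0.15, 0, 0, -0.013, -0.005, -0.3, 0, 0, -0.013, -0.005, -0.4, 0, 0, -0.013, -0.005, -0.46, 0, 0, -0.013, -0.005, -0.49, 0, 0, -0.013, -0.005, -0.51, 0, 0, -0.013, -0.005, -0.52, 0, 0, -0.013, -0.005, -0.53, 0, 0, -0.013, -0.005, -0.54, 0, 0, -0.013, -0.005, -0.54, 0],
)

```text
clock: 24.4
position: [0.3924, 0.2887, 0.1404]
ee_rot: [-1.571, 0.0, -0.0]
force: [-0.2, 1.1, -2.5]
width: 0.108
```

>>> carry_out(
  steps=[0, 0, 0, -0.005, 0, 0, 0, 0, -0.01, 0, 0, 0, 0, -0.01, 0],
)

```text
clock: 24.7
position: [0.3925, 0.2888, 0.1403]
ee_rot: [-1.57, 0.0, -0.001]
force: [-3.6, -1.9, 10.4]
width: 0.11
```

>>> carry_out(
  steps=[0.45, 0, 0, 0.01, 0, 0.45, 0, 0, 0.01, 0, 0.45, 0, 0, 0.01, 0, 0.45, 0, 0, 0.01, 0, 0.45, 0, 0, 0.01, 0, 0.45, 0, 0, 0.15, 0, 0.45, 0, 0, 0.4, 0, 0.45, 0, 0, 0.7, 0, 0.45, 0, 0, 1, 0, 0.45, 0, 0, 1, 0],
)

```text
clock: 25.7
position: [0.3942, 0.2901, 0.243]
ee_rot: [-1.566, -0.003, -0.004]
force: [1.7, 0.3, -0.6]
width: 0.451
```

>>> carry_out(
  steps=[0.6, 0.02, -0.35, 0, -0.17, 0.6, 0.04, -0.7, 0, -0.34, 0.6, 0.05, -1, 0, -0.4],
)

```text
clock: 26.0
position: [0.3972, 0.1868, 0.2388]
ee_rot: [-1.557, 0.25, -0.25]
force: [0.5, -0.7, -0.2]
width: 0.598
```

>>> carry_out(
  steps=[0.6, 0.02, -0.35, 0, -0.17, 0.6, 0.04, -0.7, 0, -0.34, 0.6, 0.05, -1, 0, -0.4],
)

```text
clock: 26.3
position: [0.4021, 0.0864, 0.2391]
ee_rot: [-1.513, 0.495, -0.495]
force: [0.2, -0.6, 1.0]
width: 0.599
```

>>> carry_out(
  steps=[0.6, 0.02, -0.35, 0, -0.17, 0.6, 0.04, -0.7, 0, -0.34, 0.6, 0.05, -1, 0, -0.4],
)

```text
clock: 26.6
position: [0.407, -0.0136, 0.2392]
ee_rot: [-1.441, 0.738, -0.738]
force: [0.3, -0.2, 0.8]
width: 0.598
```

>>> carry_out(
  steps=[0.6, 0.02, -0.35, 0, -0.17, 0.6, 0.04, -0.7, 0, -0.34, 0.6, 0.05, -1, 0, -0.4],
)

```text
clock: 26.9
position: [0.4119, -0.1135, 0.2392]
ee_rot: [-1.34, 0.978, -0.978]
force: [0.1, -0.5, 0.8]
width: 0.601
```

>>> carry_out(
  steps=[0.6, 0.02, -0.35, 0, -0.17, 0.6, 0.04, -0.7, 0, -0.34, 0.6, 0.05, -1, 0, -0.4],
)

```text
clock: 27.2
position: [0.4169, -0.2134, 0.2392]
ee_rot: [-1.207, 1.212, -1.212]
force: [-0.1, 0.0, 0.5]
width: 0.6
```

>>> carry_out(
  steps=[0.6, 0.02, -0.35, -0.2, 0, 0.6, 0.023, -0.7, -0.5, 0, 0.6, 0.023, -0.862, -0.8, 0, 0.6, 0.023, -0.862, -1, 0, 0.6, 0.023, -0.862, -1, 0],
)

```text
clock: 27.7
position: [0.4173, -0.2973, 0.1367]
ee_rot: [-1.211, 1.214, -1.206]
force: [0.0, 1.0, -0.4]
width: 0.599
```

```bash
python3 look.py a8 372 220 312 140; python3 meas.py a8 blue .394 .289 .155 .22
python3 - <<'E'
from h import *
o=[]
for n,u,v in(('top',155,230),('side',272,235)):
    o.append(cv2.resize(cv2.imread(f'pics/a8{n}.png')[v-65:v+65,u-65:u+65],(400,400),interpolation=cv2.INTER_CUBIC))
b=cv2.imread('pics/a8.png'); cv2.imwrite('pics/a8c.png',cv2.resize(np.vstack([b,np.hstack(o)]),(600,600)))
E
```

```text
27.8 [ 0.4193 -0.2976  0.1395] jaw 0.02 [-0.08  0.39  0.8   1.96 -0.35  0.93  0.89] 0.6004291266321874
top 1288 217 rimtop 0.1971 c [0.394  0.2883] rms 0.0013 fit [0.3941 0.2883 0.0533]
side 1640 329 rimtop 0.196 c [0.3922 0.2904] rms 0.0012 fit [0.3925 0.2904 0.0535]
```

View pics/a8c.png

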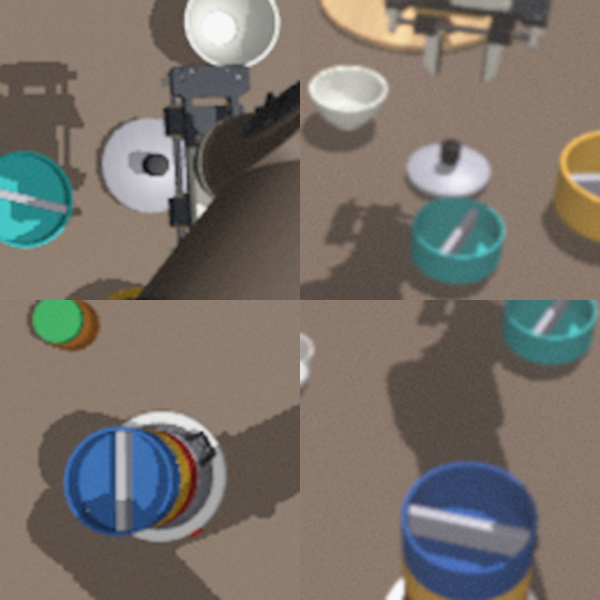

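Blue is seated: rim at 196.5 mm, under 1 mm from yellow. The jaws straddle the lid knob axis, so descend and grip it.

>>> carry_out(
  steps=[0.6, 0, 0, -0.25, 0, 0.6, 0, 0, -0.5, 0, 0.6, 0, 0, -0.7, 0, 0.6, 0, 0, -0.85, 0, 0.6, 0, 0, -0.95, 0, 0.6, 0, 0, -1, 0, 0.6, 0, 0, -1, 0],
)

```text
clock: 28.5
position: [0.4201, -0.2975, 0.0397]
ee_rot: [-1.209, 1.208, -1.209]
force: [0.8, 0.1, 0.2]
width: 0.599
```

>>> carry_out(
  steps=[0.6, 0, 0, -0.1, 0, 0.6, 0, 0, -0.2, 0, 0.6, 0, 0, -0.28, 0, 0.6, 0, 0, -0.34, 0, 0.6, 0, 0, -0.35, 0, 0.6, 0, 0, -0.35, 0],
)

```text
clock: 29.1
position: [0.4195, -0.2976, 0.0041]
ee_rot: [-1.209, 1.21, -1.209]
force: [0.4, 0.3, 0.0]
width: 0.6
```

>>> carry_out(
  steps=[0, 0, 0, 0, 0, 0, 0, 0, 0, 0, 0, 0, 0, 0, 0, 0, 0, 0, 0, 0, 0, 0, 0, 0, 0, 0, 0, 0, 0, 0],
)

```text
clock: 29.7
position: [0.42, -0.2976, 0.0045]
ee_rot: [-1.209, 1.209, -1.21]
force: [0.8, 1.0, 3.1]
width: 0.301
```

>>> carry_out(
  steps=[0, 0, 0, 0.1, 0, 0, 0, 0, 0.25, 0, 0, 0, 0, 0.45, 0, 0, 0, 0, 0.65, 0, 0, 0, 0, 0.85, 0, 0, 0, 0, 1, 0, 0, 0, 0, 1, 0],
)

```text
clock: 30.4
position: [0.4205, -0.2982, 0.1063]
ee_rot: [-1.208, 1.207, -1.212]
force: [0.1, 0.5, -2.0]
width: 0.298
```

>>> carry_out(
  steps=[0, 0, 0.1, 0.2, 0, 0, -0.01, 0.3, 0.4, 0, 0, -0.02, 0.5, 0.65, 0, 0, -0.03, 0.75, 0.85, 0, 0, -0.05, 1, 1, 0],
)

```text
clock: 30.9
position: [0.4144, -0.1968, 0.2047]
ee_rot: [-1.209, 1.21, -1.21]
force: [0.8, 0.4, -3.0]
width: 0.3
```

>>> carry_out(
  steps=[0, -0.01, 0.25, 0.1, 0, 0, -0.02, 0.5, 0.3, 0, 0, -0.03, 0.75, 0.4, 0, 0, -0.05, 1, 0.4, 0],
)

```text
clock: 31.3
position: [0.41, -0.0965, 0.245]
ee_rot: [-1.208, 1.208, -1.21]
force: [0.3, -0.4, -2.6]
width: 0.3
```

>>> carry_out(
  steps=[0, -0.01, 0.25, 0, 0, 0, -0.02, 0.5, 0, 0, 0, -0.03, 0.75, 0, 0, 0, -0.05, 1, 0, 0],
)

```text
clock: 31.7
position: [0.4039, 0.0034, 0.2437]
ee_rot: [-1.21, 1.21, -1.209]
force: [0.1, 0.5, -1.3]
width: 0.296
```

>>> carry_out(
  steps=[0, -0.01, 0.25, 0, 0, 0, -0.02, 0.5, 0, 0, 0, -0.03, 0.75, 0, 0, 0, -0.05, 1, 0, 0],
)

```text
clock: 32.1
position: [0.399, 0.1032, 0.2436]
ee_rot: [-1.21, 1.21, -1.209]
force: [-0.2, -0.1, -1.6]
width: 0.299
```

>>> carry_out(
  steps=[0, -0.01, 0.25, 0, 0, 0, -0.02, 0.5, 0, 0, 0, -0.03, 0.75, 0, 0, 0, -0.05, 1, 0, 0],
)

```text
clock: 32.5
position: [0.394, 0.2031, 0.2435]
ee_rot: [-1.21, 1.21, -1.21]
force: [0.1, -0.6, -2.7]
width: 0.296
```

>>> carry_out(
  steps=[0, -0.01, 0.25, 0, 0, 0, -0.01, 0.5, 0, 0, 0, -0.01, 0.75, 0, 0, 0, -0.01, 0.87, 0, 0, 0, -0.01, 0.87, 0, 0, 0, -0.01, 0.87, 0, 0],
)

```text
clock: 33.1
position: [0.3937, 0.288, 0.2439]
ee_rot: [-1.21, 1.21, -1.211]
force: [0.1, -0.7, -2.5]
width: 0.301
```

```bash
python3 look.py a9 150 205 265 215
python3 - <<'E'
from h import *
for n in('top','side'):
    q=np.load(f'pics/a9{n}.npz'); W=cloud(n,q['d'])
    D=np.hypot(W[...,0]-.394,W[...,1]-.289); M=(q['d']>0)&(D<.065)&(W[...,2]>.242)&(W[...,2]<.256)&(D>.045)
    P=W[M]; print(n,len(P),np.round(circ(P),4),P.min(0).round(3),P.max(0).round(3))
E
```

```text
33.2 [0.3939 0.2879 0.2443] jaw -0.13 [-1.1   0.17  0.43  1.86 -0.08  1.13 -0.65] 0.29691382327885585
top 310 [0.3933 0.2863 0.0519] [0.338 0.23  0.243] [0.447 0.315 0.256]
side 633 [0.3927 0.2874 0.0518] [0.337 0.236 0.245] [0.448 0.342 0.256]
```

View pics/a9.png

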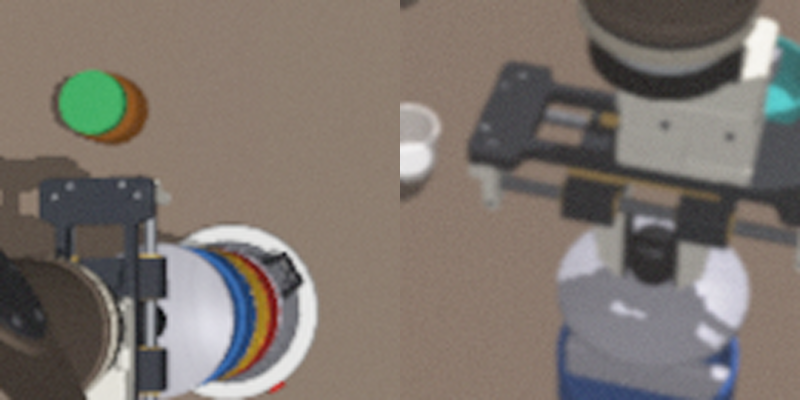

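The lid hangs level and about 2 mm short in y of the blue dish. Correct that and lower.

>>> carry_out(
  steps=[0, 0, 0.02, -0.15, 0, 0, 0, 0.02, -0.28, 0, 0, 0, 0.02, -0.38, 0, 0, 0, 0.02, -0.43, 0, 0, 0, 0.02, -0.46, 0, 0, 0, 0.02, -0.48, 0, 0, 0, 0.02, -0.49, 0, 0, 0, 0.02, -0.5, 0, 0, 0, 0.02, -0.51, 0, 0, 0, 0.02, -0.51, 0],
)

```text
clock: 34.2
position: [0.3939, 0.2916, 0.1935]
ee_rot: [-1.209, 1.209, -1.209]
force: [-0.5, 0.2, -1.7]
width: 0.3
```

>>> carry_out(
  steps=[0, 0, 0, -0.005, 0, 0, 0, 0, -0.01, 0, 0, 0, 0, -0.01, 0],
)

```text
clock: 34.5
position: [0.3939, 0.2917, 0.1934]
ee_rot: [-1.208, 1.21, -1.209]
force: [-3.5, -2.9, 11.1]
width: 0.299
```

>>> carry_out(
  steps=[0.55, 0, 0, 0.01, 0, 0.55, 0, 0, 0.01, 0, 0.55, 0, 0, 0.01, 0, 0.55, 0, 0, 0.01, 0, 0.55, 0, 0, 0.01, 0, 0.55, 0, 0, 0.15, 0, 0.55, 0, 0, 0.4, 0, 0.55, 0, 0, 0.7, 0, 0.55, 0, 0, 1, 0, 0.55, 0, 0, 1, 0],
)

```text
clock: 35.5
position: [0.3954, 0.2926, 0.296]
ee_rot: [-1.202, 1.209, -1.208]
force: [0.6, -0.4, 0.2]
width: 0.549
```

>>> carry_out(
  steps=[0.55, 0, -0.3, 0, 0, 0.55, 0, -0.6, 0, 0, 0.55, 0, -1, 0, 0],
)

```text
clock: 35.8
position: [0.3933, 0.1913, 0.2916]
ee_rot: [-1.211, 1.208, -1.208]
force: [0.7, -1.2, 0.7]
width: 0.547
```

>>> carry_out(
  steps=[0.55, 0.1, -0.3, 0, 0, 0.55, 0.2, -0.6, 0, 0, 0.55, 0.3, -1, 0, 0, 0.55, 0.3, -1, 0, 0, 0.55, 0.3, -1, 0, 0],
)

```text
clock: 36.3
position: [0.4236, 0.0907, 0.292]
ee_rot: [-1.208, 1.212, -1.211]
force: [0.3, 0.8, -0.2]
width: 0.55
```

```bash
python3 look.py b1 150 215 265 225
python3 - <<'E'
from h import *
for n in('top','side'):
    q=np.load(f'pics/b1{n}.npz'); W=cloud(n,q['d']); ok=q['d']>0
    D=np.hypot(W[...,0]-.393,W[...,1]-.289)
    K=ok&(D<.03)&(W[...,2]>.228); k=W[K]; L=ok&(D<.06)&(W[...,2]>.193)&(W[...,2]<.216); l=W[L]
    print(n,'knob',k[k[:,2]>.236].mean(0).round(4),((k.min(0)+k.max(0))/2).round(4),'top',np.percentile(k[:,2],95).round(4))
    e=l[np.hypot(l[:,0]-.393,l[:,1]-.289)>.04]; A=np.c_[e[:,:2]-[.393,.289],np.hypot(e[:,0]-.393,e[:,1]-.289),np.ones(len(e))]
    s=np.linalg.lstsq(A,e[:,2],rcond=None)[0]; print('tilt',s[:2].round(3),'lid z',np.percentile(l[:,2],[5,50,95]).round(4))
# bystanders vs start
for n in('top','side'):
  for k,(x,y,z) in dict(jar=(.58,.39,.04),cup=(.67,0,.03),bowl=(.584,-.392,.03)).items():
    r=[]
    for t in('0','b1'):
        q=np.load(f'pics/{n}0.npz' if t=='0' else f'pics/b1{n}.npz'); W=cloud(n,q['d'])
        M=(q['d']>0)&(np.hypot(W[...,0]-x,W[...,1]-y)<.08)&(W[...,2]>.02)&(W[...,2]<.09); r.append(W[M].mean(0))
    print(n,k,((r[1]-r[0])*1000).round(1),'mm')
E
```

```text
36.4 [0.4234 0.0923 0.292 ] jaw 0.04 [-0.91  0.02  0.6   1.89 -0.01  1.24 -0.31] 0.5504748549486691
top knob [0.3935 0.2886 0.2423] [0.3936 0.2888 0.2381] top 0.2453
tilt [0.008 0.006] lid z [0.2016 0.2082 0.2126]
side knob [0.3921 0.292  0.2416] [0.3922 0.29   0.2367] top 0.2435
tilt [-0.003 -0.004] lid z [0.1995 0.2072 0.2116]
top jar [-0.1 -0.   0. ] mm
top cup [-0.4 -0.3  0.6] mm
top bowl [-0.3  0.5 -0.1] mm
side jar [-0.  -0.1  0.1] mm
side cup [0.5 0.2 0. ] mm
side bowl [10.2 18.3  0.8] mm
```

View pics/b1.png

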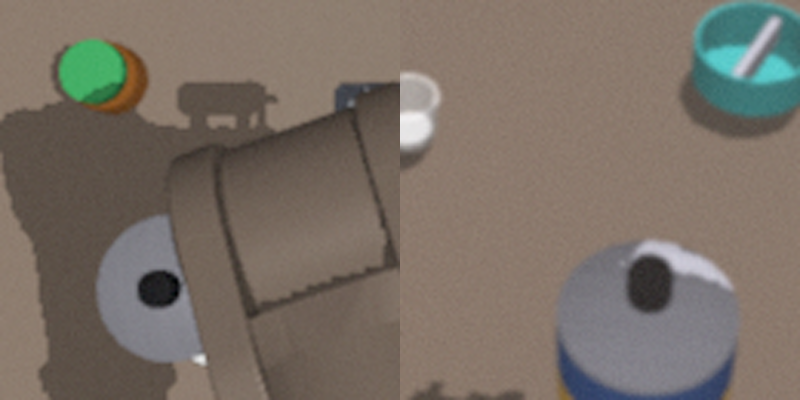

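The lid is seated: knob top at 244 mm (243 expected), about 1 mm off blue, level. The side camera's bowl shift most likely comes from the arm blocking its view, since the top camera shows 0.5 mm. Handing in.

```bash
python3 -c "
from cell import arm
print(arm.sign_off())"
```

```text
the job is handed in; nothing more can be done
None
```

The steamer is built on the pot: red, yellow, blue, then the lid. Each piece was set down under light contact (10–15 N) and let go. I handed the job in at about 36 s of the 112 s allowed, with the arm clear of everything. The system gave no verdict.

| Piece | Measured height (mm) | Expected (mm) | Off centre from the piece below |
|---|---|---|---|
| Red dish | rim about 110.5 | 110 | about 1.4 mm |
| Yellow dish | rim about 153.5 | 153 | about 1.2 mm |
| Blue dish | rim about 196.5 | 196 | under 1 mm |
| Lid | knob top about 244 | 243 | about 1 mm |

- **Tilt:** I measured it only for the lid, which came out below 0.01 rad. I judged the dishes level from the pictures and their seated heights.
- **First grasp of the red dish:** The jaws shut just above the partition, because the finger tips sit about 24 mm higher than the reported tool position. I saw this in the camera images, lowered by that amount and gripped. The same offset worked for the other pieces.
- **Bystanders:** The jar, cup and bowl moved less than 1 mm between first and last pictures.
- **One check disagreed:** The side camera put the bowl about 20 mm off. I take this to be the arm blocking part of its view, because the top camera showed about 0.5 mm and I saw no contact there. I did not take another picture to confirm it.

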